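Roll the brass clock-weight shell onto the tape

TASK

With the fingertips on its top, gently roll the brass clock-weight shell over the mat until it lies still along the middle of the blue tape, parallel to it, then take the hand away. It is freshly polished: do not grip it, lift it, slide it along without turning or shove it from the side, and leave the other things on the mat where they are.

Things in the scene. Friction and masses are not known exactly. Their poses are not given: they have to be found in the camera images.
- mat: dark green leather-faced bench mat fixed to the bench, 320 mm (own x) by 500 mm (own y), 4 mm thick, so its top is 4 mm above the work surface. Origin: centre of its underside; z up. The shell rolls along the mat's y, to +y or to -y.
- tape: strip of blue tape stuck flat on the mat, 150 mm long (own x, same as the mat's x) and 24 mm wide (own y), 0.6 mm thick, no obstacle. Origin: its centre, at the mat's top. It lies 120 to 190 mm from the shell, on either side.
- shell: the hollow polished brass clock-weight shell: plain cylinder 50 mm in diameter, 110 mm long, about 0.3 kg, lying on the mat with its top 54 mm above the work surface. Origin: middle of its axis, 25 mm above the mat; own x runs along its axis; y and z turn with it as it rolls (one turn is 157 mm). A thin black line along it is on top (own +z) at the start.
- shell_center (a point): middle of the shell's axis (same point as the shell's origin). Let go at 0.1 m/s the shell rolls about 10 mm on before the soft mat stops it. A flat fingertip on its top that does not slip moves twice as far as the shell.
- loupe: black eyepiece loupe, 34 mm across, 34 tall; loose bystander standing on the mat. Origin: centre of its underside.
- watch: steel watch head with white dial, 40 mm across, 11 thick; loose bystander standing on the mat. Origin: centre of its underside.
- holder: copper-coloured ring (movement holder), 36 mm across, 22 tall; loose bystander standing on the mat. Origin: centre of its underside.
- oil_jar: amber glass jar with red cap, 36 mm across, 45 tall; loose bystander standing on the mat. Origin: centre of its underside.
- driver: small screwdriver with orange handle lying flat, 110 mm long; loose bystander lying on the mat. Origin: underside, near its middle; own x runs from handle to tip.
- parts_tin: round aluminium tin, 52 mm across, 30 tall; loose bystander standing on the mat. Origin: centre of its underside.
- cutter_block: dark wooden block with six steel pins, 50 x 35 mm, 42 tall with its pins; loose bystander standing on the mat. Origin: centre of its underside.
There are look-alikes about, which are no part of the job. Of the things that look like the shell, take the one that is farthest to the robot's right at the start.

How it is judged:
By the outcome, as a careful person would: the job done as asked, in the order asked, and still so for the second after the job is handed in, with the robot touching nothing.
It also fails if it takes over 64 s, if anything falls off the work surface, if the arm or the gripper's body presses on something with over 40 N, if the wrist force passes 120 N, or if a joint passes its speed limit or range.

ROBOT

A 6-joint arm with a two-finger parallel gripper is mounted at the origin on the work surface. World frame = base frame: x ahead of the robot, y to its left, z up, the work surface at z = 0. Lengths are in mm, angles in degrees, forces in N, time in s.
With the tool pointing down it reaches from about 375 to 975 mm from the base axis. Payload 3.8 kg.
Tool frame: the origin (TCP) lies between the finger pads; the fingertips stand 8 mm ahead of it and the grasp point (between the pads) lies 11 mm behind it; z points along the fingers, y is the line along which they close (so a half turn about z gives the same grasp; the last joint's range is limited). The gripper opens to 88 mm and grips with 3 to 60 N. Pads are 18 mm wide; open, the fingers measure 123 mm over their backs; the gripper's body (75 mm by 187 mm) begins 45 mm behind the grasp point.
Start: joints at [66.698, 15.12, 91.902, -0, 72.978, -2.114], TCP at [243.962, 629.365, 246.706] pointing down, gripper open.
Joint ranges: [-150.88, 150.88], [-54.13, 125.18], [17.81, 147.31], [-75.09, 255.09], [0, 152.58], [-146.25, 146.25]. Speed limits (degrees/s): [147.25, 147.25, 180, 180, 180, 180].

INTERFACE

Orientations are given as a 3x3 rotation matrix whose columns are the frame's x, y, z axes.
In Python, from station import r gives the robot as it stands.
- The arm moves only by the shell command python3 -m jog 'ROWS' [FORCE]. ROWS is JSON, a list of rows, each an object of numbers: "x", "y", "z": the shift along the tool's x, y, z normalised to -1 to 1, where 1 is 0.1 m; "wx", "wy", "wz": the turn, a rotation vector about the tool's x, y, z normalised to -1 to 1, where 1 is 0.08 rad; "fingers": the opening, from -1 (shut) to 1 (fully open), so that 0 is half open. In form: [{"x": .., "y": .., "z": .., "wx": .., "wy": .., "wz": .., "fingers": ..}, ...]. A call has 1 to 5 rows; each row shifts and turns the commanded pose from where the row before left it, along the tool's axes as they then stand; what a row does not reach is not made up. A row lasts 1/12 s, in which the tool goes at most 41.7 mm and 7.16 degrees, less where a joint would pass 70% of its speed; a pose out of reach is approached as far as the arm can. A call with a number of a shift or a turn outside -1 to 1 is refused whole. A call with a gripper value outside its range is refused whole. The fingers move at their own pace and stop on an object; FORCE is the grip in N (left out, the last holds). Time passes only in rows, so rows that do not move let the fingers close. It gives the time, the measured TCP pose, the force, the opening and the grip force at its end, in the units of the state.
- r.observe(): the state, without advancing time (a new reading comes with each control period).
- r.camera(name): name is "side" or "top" or "wrist"; returns a dict with "frame" (384x512x3 uint8, red, green, blue), "K" (3x3 intrinsics, pixels), "cam_to_world" (4x4, takes a point from camera to world coordinates); the wrist camera has in their place "T_tool_cam" (4x4, takes a point from camera to tool coordinates, whose origin is the TCP and whose axes are the flange's). Camera axes: x right, y down, z forward; pixel columns grow to the right and rows downward; lengths in mm; the calibration is good to about 2 mm. The wrist camera is an equidistant fisheye: a pixel r from the principal point sees the ray r / f radians off the axis. A picture is of the moment at which its call begins: read the wrist's pose just before it. There is no depth.
- r.job_done(): hands the job in; it is judged then, once.
The state is a dict: "time_s": time; "qpos": joint angles; "qvel": joint speeds; "tau": joint torques, N m; "position": TCP position; "tool_rot": TCP orientation; "ft_force": force on the tool from outside, world axes, zero at the start; "wrist_torque": the same for the moment, N m; "gripper_width": opening from 0.0 (shut) to 1.0 (fully open); "grasp_force": force on a finger pad.
Only numpy, scipy, OpenCV 4.12 (cv2) and the standard library are available. Lean on these libraries where they do the work, as an engineer would, in place of code of your own. Each camera call takes 0.05 s, during which the arm holds its last target. There are 200 camera calls.

## Working session

There is one attempt and no reset: what is moved stays moved. The work goes in short steps, Python scripts to look and compute and a shell command to move; the robot and the scene stay as the last step left them, time stands still between calls to the robot, and variables do not carry over. Pictures are saved under pics/ and viewed, at most 10 in all, crops included, and the job is handed in when it is done.

```bash
mkdir -p pics; ls; python3 - <<'E'
from station import r
import cv2,numpy as np
for n in("top","side"):
    c=r.camera(n); cv2.imwrite(f"pics/{n}0.png",c["frame"][:,:,::-1]); np.savez(f"{n}0.npz",**c)
    print(n,np.round(c["K"],1).tolist(),np.round(c["cam_to_world"],3).tolist())
print(r.observe()["time_s"],np.round(r.observe()["tool_rot"],3).tolist(),r.observe()["ft_force"])
E
```

```text
pics
top [[389.0, 0.0, 249.5], [0.0, 389.0, 190.5], [0.0, 0.0, 1.0]] [[-0.006, -0.998, 0.07, 402.729], [-1.0, 0.004, -0.026, 71.758], [0.026, -0.07, -0.997, 1070.813], [0.0, 0.0, 0.0, 1.0]]
side [[350.4, 0.0, 256.5], [0.0, 350.4, 187.1], [0.0, 0.0, 1.0]] [[0.997, -0.053, 0.047, 427.483], [-0.071, -0.685, 0.725, -597.325], [-0.007, -0.726, -0.687, 660.976], [0.0, 0.0, 0.0, 1.0]]
0.1 [[-0.932, 0.361, -0.001], [0.361, 0.932, -0.002], [0.0, -0.002, -1.0]] [ 0.24622759  0.10185063 -0.42648091]
```

View pics/top0.png

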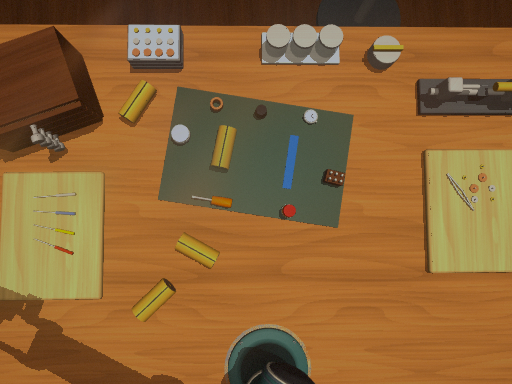

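View pics/side0.png

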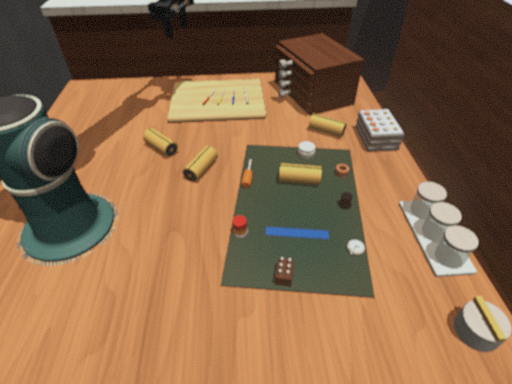

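The on-mat cylinder (top view ≈(224,148)) is the rightmost look-alike. The blue tape is at ≈(290,162), to the robot's right, and the lane between them is clear. The loupe is at (261,112) and the red-capped jar at (289,211), both outside the lane.

```bash
cat > h.py <<'E'
import cv2,numpy as np
from station import r
def ray(c,uv,z):
    K=np.array(c["K"]);T=np.array(c["cam_to_world"])
    d=T[:3,:3]@np.linalg.inv(K)@np.array([uv[0],uv[1],1.]);o=T[:3,3]
    return (o+d*(z-o[2])/d[2])[:2]
def rect(m,c,z,near):
    """min-area rectangle of the blob nearest a pixel, corners cast to plane z: centre, long-axis angle, sides"""
    cs,_=cv2.findContours(m,cv2.RETR_EXTERNAL,cv2.CHAIN_APPROX_NONE)
    cs=[k for k in cs if cv2.contourArea(k)>60]
    k=min(cs,key=lambda k:np.hypot(*(k[:,0].mean(0)-near)))
    p=np.array([ray(c,q,z) for q in k[:,0]],np.float32)
    (ctr,s,a)=cv2.minAreaRect(p); b=cv2.boxPoints((ctr,s,a))
    e=max(b[1]-b[0],b[2]-b[1],key=np.linalg.norm); 
    if e[0]<0:e=-e
    return np.array(ctr),np.degrees(np.arctan2(e[1],e[0])),s
def masks(c):
    h=cv2.cvtColor(c["frame"],cv2.COLOR_RGB2HSV)
    return dict(tape=cv2.inRange(h,(100,120,80),(125,255,255)),shell=cv2.inRange(h,(17,90,60),(35,255,255)))
def look(n="top",near=(224,148),nt=(290,162)):
    c=r.camera(n);m=masks(c)
    return c,rect(m["tape"],c,4.6,np.array(nt)),rect(m["shell"],c,29,np.array(near))
E
python3 - <<'E'
from h import *
c,t,s=look(); print("top tape",t,"\nshell",s)
c2,t2,s2=look("side",(300,174),(297,233)); print("side tape",t2,"\nshell",s2)
# black line on shell (top view), on z=54
g=c["frame"].astype(int); sub=g[120:176,205:242].sum(2); m=(cv2.fillPoly(np.zeros((384,512),np.uint8),[np.array([[224,128],[232,128],[223,167],[213,167]])],1)>0)&(g.sum(2)<150)
v,u=np.nonzero(m);print(len(u)); 
P=np.array([ray(c,q,54) for q in zip(u,v)]);print("line",P.mean(0),np.degrees(np.arctan(np.polyfit(P[:,0],P[:,1],1)[0])),P.min(0),P.max(0))
# mat edges
h=cv2.cvtColor(c["frame"],cv2.COLOR_RGB2HSV);mm=cv2.inRange(h,(35,30,20),(90,255,120));print("mat",rect(mm,c,4,np.array((255,157))))
E
```

```text
top tape (array([558.32165527, -69.62023926]), np.float32(-9.192878), (24.089031219482422, 149.46046447753906)) 
shell (array([593.48083496, 114.62628174]), np.float32(-11.807482), (51.015167236328125, 122.6197738647461))
side tape (array([557.1630249, -69.5221405]), np.float32(-9.047952), (26.8031063079834, 149.09950256347656)) 
shell (array([592.50653076, 116.02336121]), np.float32(-12.368487), (86.27849578857422, 120.14359283447266))
0<stdin>:7: RuntimeWarning: Mean of empty slice.
  ret = ret.dtype.type(ret / rcount)
Traceback (most recent call last):
IndexError: too many indices for array: array is 1-dimensional, but 2 were indexed
```

```bash
python3 - <<'E'
from h import *
c=r.camera("top");g=cv2.cvtColor(c["frame"],cv2.COLOR_RGB2GRAY)
pts=[]
sh=masks(c)["shell"]
for v in range(130,166):
    u=np.nonzero(sh[v,205:245])[0]+205; a,b=u.min()+2,u.max()-2
    w=np.clip(np.median(g[v,a:b])-g[v,a:b].astype(float)-15,0,None)
    # restrict to interior
    k=a+np.argmin(g[v,a+2:b-2])+2; pts.append((k,v,g[v,k],a,b))
print(pts[::4])
P=np.array([ray(c,(p[0],p[1]),54) for p in pts]);print(np.degrees(np.arctan(np.polyfit(P[:,0],P[:,1],1)[0])),P.mean(0))
cv2.imwrite("pics/crop1.png",cv2.resize(c["frame"][70:240,150:365,::-1],None,fx=3.5,fy=3.5,interpolation=cv2.INTER_CUBIC))
E
```

```text
[(np.int64(226), 130, np.uint8(84), np.int64(220), np.int64(234)), (np.int64(225), 134, np.uint8(74), np.int64(219), np.int64(233)), (np.int64(225), 138, np.uint8(86), np.int64(218), np.int64(232)), (np.int64(224), 142, np.uint8(89), np.int64(217), np.int64(231)), (np.int64(223), 146, np.uint8(75), np.int64(216), np.int64(231)), (np.int64(222), 150, np.uint8(71), np.int64(215), np.int64(230)), (np.int64(221), 154, np.uint8(87), np.int64(215), np.int64(229)), (np.int64(220), 158, np.uint8(88), np.int64(214), np.int64(228)), (np.int64(220), 162, np.uint8(89), np.int64(213), np.int64(227))]
-11.679400517660403 [588.26589646 115.3295786 ]
```

View pics/crop1.png

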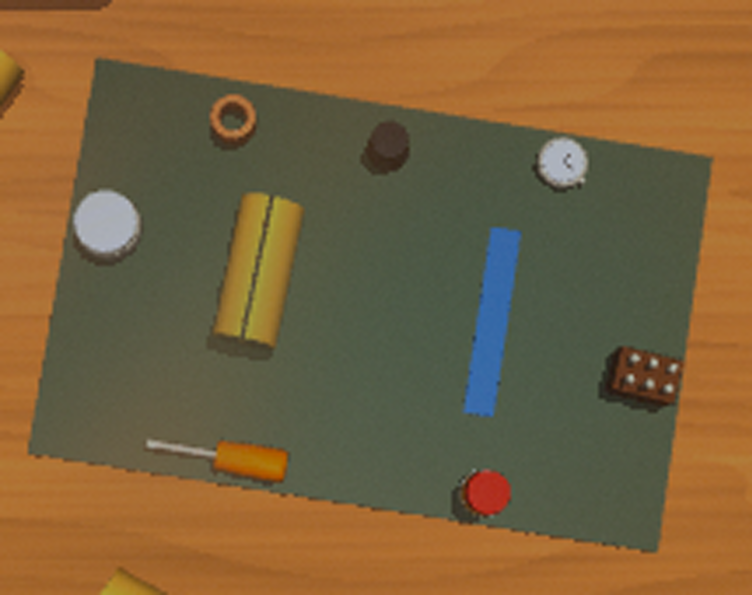

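The shell is at about (591,115), 187 mm from the tape, and skewed about 2.6° to it. I'll contact it with two spread fingers along its axis so I can steer, using short strokes. First I turn the tool.

```bash
R='{"wz":1}'
python3 -m jog '[{"wz":1,"fingers":0.36},{"wz":1,"fingers":0.36},{"wz":1,"fingers":0.36},{"wz":1,"fingers":0.36},{"wz":1,"fingers":0.36}]' >/dev/null
python3 -m jog '[{"wz":1,"fingers":0.36},{"wz":1,"fingers":0.36},{"wz":1,"fingers":0.36},{"wz":1,"fingers":0.36},{"wz":1,"fingers":0.36}]' >/dev/null
python3 -m jog '[{"wz":1,"fingers":0.36},{"wz":1,"fingers":0.36},{"wz":1,"fingers":0.36},{"wz":1,"fingers":0.36},{"wz":1,"fingers":0.36}]' >/dev/null
python3 -m jog '[{"wz":1,"fingers":0.36},{"wz":1,"fingers":0.36},{"wz":0.56,"fingers":0.36},{"fingers":0.36}]'
cat >> h.py <<'E'
def st(target=None):
    o=r.observe();R=np.array(o["tool_rot"]);p=np.array(o["position"])
    print("t%.2f"%o["time_s"],"pos",np.round(p,1),"yaw_y %.2f"%np.degrees(np.arctan2(R[1,1],R[0,1])),"zaxis",np.round(R[:,2],4),"F",np.round(o["ft_force"],1),"w",np.round(o["gripper_width"],3))
    if target is not None: print("tool shift to target, mm",np.round(R.T@(np.array(target)-p),1))
E
python3 -c "
from h import *
st((591.5,123,150))"
```

```text
t0.25 pos [243.9 629.1 246.1] yaw_y 68.81 zaxis [-4.e-04 -1.e-03 -1.e+00] F [0.1 0.5 0.1] w 0.994
tool shift to target, mm [-507.1 -346.1   96.4]schema error: expected keys x, y, z, wx, wy, wz, fingers
schema error: expected keys x, y, z, wx, wy, wz, fingers
schema error: expected keys x, y, z, wx, wy, wz, fingers
schema error: expected keys x, y, z, wx, wy, wz, fingers
```

```bash
python3 -m jog '[{"x":0,"y":0,"z":0,"wx":0,"wy":0,"wz":1,"fingers":0.36},{"x":0,"y":0,"z":0,"wx":0,"wy":0,"wz":1,"fingers":0.36},{"x":0,"y":0,"z":0,"wx":0,"wy":0,"wz":1,"fingers":0.36},{"x":0,"y":0,"z":0,"wx":0,"wy":0,"wz":1,"fingers":0.36},{"x":0,"y":0,"z":0,"wx":0,"wy":0,"wz":1,"fingers":0.36}]' 
python3 -m jog '[{"x":0,"y":0,"z":0,"wx":0,"wy":0,"wz":1,"fingers":0.36},{"x":0,"y":0,"z":0,"wx":0,"wy":0,"wz":1,"fingers":0.36},{"x":0,"y":0,"z":0,"wx":0,"wy":0,"wz":1,"fingers":0.36},{"x":0,"y":0,"z":0,"wx":0,"wy":0,"wz":1,"fingers":0.36},{"x":0,"y":0,"z":0,"wx":0,"wy":0,"wz":1,"fingers":0.36}]' >/dev/null
python3 -m jog '[{"x":0,"y":0,"z":0,"wx":0,"wy":0,"wz":1,"fingers":0.36},{"x":0,"y":0,"z":0,"wx":0,"wy":0,"wz":1,"fingers":0.36},{"x":0,"y":0,"z":0,"wx":0,"wy":0,"wz":1,"fingers":0.36},{"x":0,"y":0,"z":0,"wx":0,"wy":0,"wz":1,"fingers":0.36},{"x":0,"y":0,"z":0,"wx":0,"wy":0,"wz":1,"fingers":0.36}]' >/dev/null
python3 -m jog '[{"x":0,"y":0,"z":0,"wx":0,"wy":0,"wz":1,"fingers":0.36},{"x":0,"y":0,"z":0,"wx":0,"wy":0,"wz":1,"fingers":0.36},{"x":0,"y":0,"z":0,"wx":0,"wy":0,"wz":0.57,"fingers":0.36},{"x":0,"y":0,"z":0,"wx":0,"wy":0,"wz":0,"fingers":0.36}]' >/dev/null
python3 -c "
from h import *
st((591.5,123,150))"
```

```text
time_s: 0.67
position: [243.9, 629.3, 246.5]
tool_rot: [[-0.715, 0.699, -0.0], [0.699, 0.715, -0.0], [-0.0, -0.0, -1.0]]
ft_force: [-0.2, 0.3, 0.2]
gripper_width: 0.68
grasp_force: 0.0
t1.83 pos [243.9 629.2 246.5] yaw_y -11.79 zaxis [-1.e-04 -3.e-04 -1.e+00] F [ 0.1  0.2 -0.6] w 0.679
tool shift to target, mm [-424.5  443.7   96.6]
```

```bash
python3 -m jog '[{"x":-0.265,"y":0.277,"z":0.0,"wx":0,"wy":0,"wz":0,"fingers":0.36},{"x":-0.265,"y":0.277,"z":0.0,"wx":0,"wy":0,"wz":0,"fingers":0.36},{"x":-0.265,"y":0.277,"z":0.0,"wx":0,"wy":0,"wz":0,"fingers":0.36},{"x":-0.265,"y":0.277,"z":0.0,"wx":0,"wy":0,"wz":0,"fingers":0.36}]' >/dev/null
python3 -m jog '[{"x":-0.265,"y":0.277,"z":0.0,"wx":0,"wy":0,"wz":0,"fingers":0.36},{"x":-0.265,"y":0.277,"z":0.0,"wx":0,"wy":0,"wz":0,"fingers":0.36},{"x":-0.265,"y":0.277,"z":0.0,"wx":0,"wy":0,"wz":0,"fingers":0.36},{"x":-0.265,"y":0.277,"z":0.0,"wx":0,"wy":0,"wz":0,"fingers":0.36}]' >/dev/null
python3 -m jog '[{"x":-0.265,"y":0.277,"z":0.0,"wx":0,"wy":0,"wz":0,"fingers":0.36},{"x":-0.265,"y":0.277,"z":0.0,"wx":0,"wy":0,"wz":0,"fingers":0.36},{"x":-0.265,"y":0.277,"z":0.0,"wx":0,"wy":0,"wz":0,"fingers":0.36},{"x":-0.265,"y":0.277,"z":0.0,"wx":0,"wy":0,"wz":0,"fingers":0.36}]' >/dev/null
python3 -m jog '[{"x":-0.265,"y":0.277,"z":0.0,"wx":0,"wy":0,"wz":0,"fingers":0.36},{"x":-0.265,"y":0.277,"z":0.0,"wx":0,"wy":0,"wz":0,"fingers":0.36},{"x":-0.265,"y":0.277,"z":0.2,"wx":0,"wy":0,"wz":0,"fingers":0.36},{"x":-0.265,"y":0.277,"z":0.2,"wx":0,"wy":0,"wz":0,"fingers":0.36},{"x":0,"y":0,"z":0.2,"wx":0,"wy":0,"wz":0,"fingers":0.36}]' >/dev/null
python3 - <<'E'
from h import *
st((591.5,123,150))
c=r.camera("wrist");print(np.round(c["K"],1).tolist(),np.round(c["T_tool_cam"],2).tolist())
cv2.imwrite("pics/w1.png",c["frame"][:,:,::-1])
E
```

```text
t3.25 pos [594.1 121.2 188.5] yaw_y -11.89 zaxis [ 0.0045 -0.002  -1.    ] F [-0.3  0.6 -0. ] w 0.681
tool shift to target, mm [ 1.2 -3.1 38.5]
[[297.3, 0.0, 254.7], [0.0, 297.3, 196.2], [0.0, 0.0, 1.0]] [[-0.0, -0.96, -0.29, 73.12], [1.0, 0.0, -0.0, 0.22], [0.0, -0.29, 0.96, -137.3], [0.0, 0.0, 0.0, 1.0]]
```

View pics/w1.png

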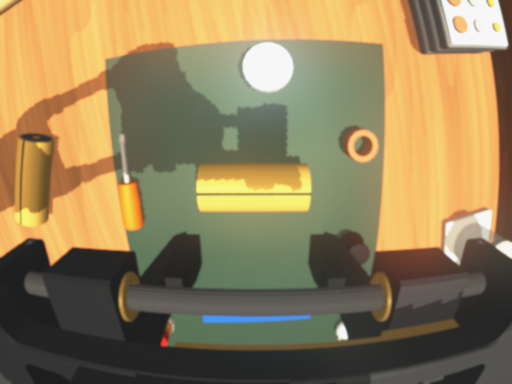

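The wrist view shows the shell's black line at row 194, u 197–311. That is centred and parallel to the tool, about 8 mm ahead of the tips, which is the stroke start I want. Descending.

```bash
python3 -m jog '[{"x":0,"y":0,"z":0.3,"wx":0,"wy":0,"wz":0,"fingers":0.36},{"x":0,"y":0,"z":0.3,"wx":0,"wy":0,"wz":0,"fingers":0.36},{"x":0,"y":0,"z":0.3,"wx":0,"wy":0,"wz":0,"fingers":0.36},{"x":0,"y":0,"z":0.26,"wx":0,"wy":0,"wz":0,"fingers":0.36},{"x":0,"y":0,"z":0,"wx":0,"wy":0,"wz":0,"fingers":0.36}]' >/dev/null
python3 -c "
from h import *
st()"
python3 -m jog '[{"x":0,"y":0,"z":0.03,"wx":0,"wy":0,"wz":0,"fingers":0.36},{"x":0,"y":0,"z":0.02,"wx":0,"wy":0,"wz":0,"fingers":0.36},{"x":0,"y":0,"z":0.0,"wx":0,"wy":0,"wz":0,"fingers":0.36}]' 
python3 -c "
from h import *
st()"
```

```text
t3.72 pos [585.1 126.3  66.5] yaw_y -11.62 zaxis [-0.0109 -0.0016 -0.9999] F [-1.8  0.2 -0.6] w 0.68
time_s: 3.97
position: [591.6, 127.1, 69.2]
tool_rot: [[0.202, 0.979, 0.003], [0.979, -0.202, 0.001], [0.001, 0.003, -1.0]]
ft_force: [1.0, 0.1, 0.0]
gripper_width: 0.68
grasp_force: 0.0
t3.97 pos [591.6 127.1  69.2] yaw_y -11.68 zaxis [ 3.1e-03  6.0e-04 -1.0e+00] F [1.  0.1 0. ] w 0.68
```

```bash
python3 -m jog '[{"x":0,"y":0,"z":0,"wx":0,"wy":0,"wz":0,"fingers":0.36},{"x":0,"y":0,"z":0,"wx":0,"wy":0,"wz":0,"fingers":0.36},{"x":0,"y":0,"z":0.0,"wx":0,"wy":0,"wz":0,"fingers":0.36}]' >/dev/null
python3 - <<'E'
from h import *
st((592.3,121.5,62))
c=r.camera("wrist");cv2.imwrite("pics/w2.png",c["frame"][:,:,::-1])
E
```

```text
t4.22 pos [591.1 126.7  68.6] yaw_y -11.72 zaxis [ 2.3e-03  4.0e-04 -1.0e+00] F [ 0.3 -0.1  0.1] w 0.681
tool shift to target, mm [-4.8  2.2  6.6]
```

View pics/w2.png

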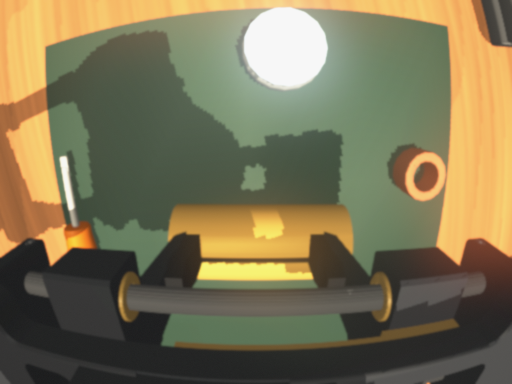

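The fingers sit over the shell, inside both its ends (u 170–352). I'll correct by a few mm and make contact gently.

```bash
python3 -m jog '[{"x":-0.06,"y":0.02,"z":0.03,"wx":0,"wy":0,"wz":0,"fingers":0.36},{"x":0,"y":0,"z":0,"wx":0,"wy":0,"wz":0,"fingers":0.36},{"x":0,"y":0,"z":0,"wx":0,"wy":0,"wz":0,"fingers":0.36}]' >/dev/null
python3 -c "
from h import *
st()"
python3 -m jog '[{"x":0,"y":0,"z":0.03,"wx":0,"wy":0,"wz":0,"fingers":0.36},{"x":0,"y":0,"z":0,"wx":0,"wy":0,"wz":0,"fingers":0.36},{"x":0,"y":0,"z":0,"wx":0,"wy":0,"wz":0,"fingers":0.36}]' >/dev/null
python3 -c "
from h import *
st()"
python3 -m jog '[{"x":0,"y":0,"z":0.01,"wx":0,"wy":0,"wz":0,"fingers":0.36},{"x":0,"y":0,"z":0,"wx":0,"wy":0,"wz":0,"fingers":0.36}]' >/dev/null
python3 -c "
from h import *
st()"
python3 -m jog '[{"x":0,"y":0,"z":0.01,"wx":0,"wy":0,"wz":0,"fingers":0.36},{"x":0,"y":0,"z":0,"wx":0,"wy":0,"wz":0,"fingers":0.36}]' >/dev/null
python3 -c "
from h import *
st()"
```

```text
t4.52 pos [590.7 119.7  63.9] yaw_y -11.76 zaxis [-6.e-04 -1.e-04 -1.e+00] F [ 0.2 -0.1  0. ] w 0.681
t4.77 pos [591.4 120.4  62.3] yaw_y -11.74 zaxis [ 7.e-04  5.e-04 -1.e+00] F [-1.8  0.2  7. ] w 0.678
t4.93 pos [591.5 120.7  62.2] yaw_y -11.74 zaxis [ 7.e-04  8.e-04 -1.e+00] F [-4.3  0.7 12.4] w 0.68
t5.10 pos [591.6 121.   62.2] yaw_y -11.74 zaxis [ 9.0e-04  1.2e-03 -1.0e+00] F [-7.5  1.5 17.4] w 0.679
```

```bash
python3 -m jog '[{"x":-0.04,"y":0,"z":-0.01,"wx":0,"wy":0,"wz":-0.01,"fingers":0.36},{"x":-0.07,"y":0,"z":0,"wx":0,"wy":0,"wz":-0.01,"fingers":0.36},{"x":-0.07,"y":0,"z":0,"wx":0,"wy":0,"wz":-0.01,"fingers":0.36},{"x":-0.07,"y":0,"z":0,"wx":0,"wy":0,"wz":-0.01,"fingers":0.36},{"x":-0.04,"y":0,"z":0,"wx":0,"wy":0,"wz":-0.01,"fingers":0.36}]' >/dev/null
python3 -m jog '[{"x":-0.01,"y":0,"z":0,"wx":0,"wy":0,"wz":0,"fingers":0.36},{"x":0,"y":0,"z":0,"wx":0,"wy":0,"wz":0,"fingers":0.36}]' >/dev/null
python3 - <<'E'
from h import *
st()
c=r.camera("wrist");cv2.imwrite("pics/w3.png",c["frame"][:,:,::-1])
E
```

```text
t5.68 pos [585.3  90.7  62. ] yaw_y -11.54 zaxis [ 8.e-04  5.e-04 -1.e+00] F [-3.9  0.3 11.2] w 0.679
```

View pics/w3.png

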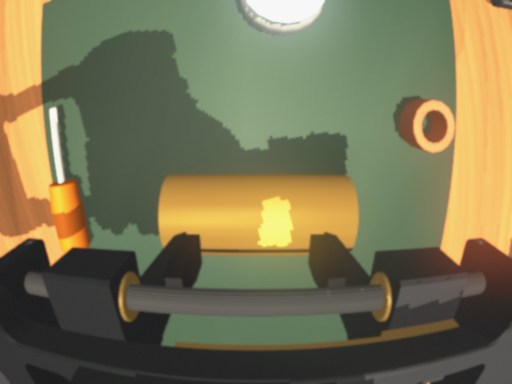

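The first stroke rolled the shell about 15 mm with no slip, and the line has moved forward off the top. Repeating with re-placing strokes.

```bash
for i in 1; do
python3 -m jog '[{"x":0,"y":0,"z":-0.1,"wx":0,"wy":0,"wz":0,"fingers":0.36},{"x":0.16,"y":0,"z":0,"wx":0,"wy":0,"wz":0,"fingers":0.36},{"x":0,"y":0,"z":0,"wx":0,"wy":0,"wz":0,"fingers":0.36},{"x":0,"y":0,"z":0.09,"wx":0,"wy":0,"wz":0,"fingers":0.36},{"x":0,"y":0,"z":0.01,"wx":0,"wy":0,"wz":0,"fingers":0.36}]' >/dev/null
python3 -c "
from h import *
st()"
python3 -m jog '[{"x":-0.04,"y":0,"z":0,"wx":0,"wy":0,"wz":-0.01,"fingers":0.36},{"x":-0.07,"y":0,"z":0,"wx":0,"wy":0,"wz":-0.01,"fingers":0.36},{"x":-0.07,"y":0,"z":0,"wx":0,"wy":0,"wz":-0.01,"fingers":0.36},{"x":-0.07,"y":0,"z":0,"wx":0,"wy":0,"wz":-0.01,"fingers":0.36},{"x":-0.05,"y":0,"z":0,"wx":0,"wy":0,"wz":-0.01,"fingers":0.36}]' >/dev/null
python3 -m jog '[{"x":-0.01,"y":0,"z":0,"wx":0,"wy":0,"wz":0,"fingers":0.36},{"x":0,"y":0,"z":0,"wx":0,"wy":0,"wz":0,"fingers":0.36}]' >/dev/null
python3 -c "
from h import *
st()"
done
python3 -m jog '[{"x":0,"y":0,"z":-0.1,"wx":0,"wy":0,"wz":0,"fingers":0.36},{"x":0.16,"y":0,"z":0,"wx":0,"wy":0,"wz":0,"fingers":0.36},{"x":0,"y":0,"z":0,"wx":0,"wy":0,"wz":0,"fingers":0.36},{"x":0,"y":0,"z":0,"wx":0,"wy":0,"wz":0,"fingers":0.36}]' >/dev/null
python3 - <<'E'
from h import *
st()
c=r.camera("wrist");cv2.imwrite("pics/w4.png",c["frame"][:,:,::-1])
K=c["K"];T=np.array(c["T_tool_cam"]);o=r.observe();R=np.array(o["tool_rot"]);p=np.array(o["position"])
# trial automatic shell measurement: brass mask between the fingers and outside
h=cv2.cvtColor(c["frame"],cv2.COLOR_RGB2HSV);m=cv2.inRange(h,(15,100,60),(35,255,255))
for u in (172,185,210,230,255,280,300,330,345):
    v=np.nonzero(m[150:300,u])[0]+150; print(u,v.min() if len(v) else None,v.max() if len(v) else None)
v=np.nonzero(m[215])[0];print(v.min(),v.max())
E
```

```text
t6.15 pos [589.8 106.8  62.2] yaw_y -11.46 zaxis [ 3.1e-03  5.0e-04 -1.0e+00] F [-2.4 -0.2 18.7] w 0.679
t6.73 pos [583.3  75.2  62. ] yaw_y -11.31 zaxis [ 0.0027  0.     -1.    ] F [-1.7  0.1 13.1] w 0.681
t7.07 pos [584.4  91.6  69.4] yaw_y -11.19 zaxis [-1.3e-03 -5.0e-04 -1.0e+00] F [-0.9 -0.2  0.5] w 0.677
172 201 239
185 196 234
210 197 273
230 197 273
255 197 274
280 197 274
300 197 274
330 198 273
345 201 248
91 511
```

View pics/w4.png

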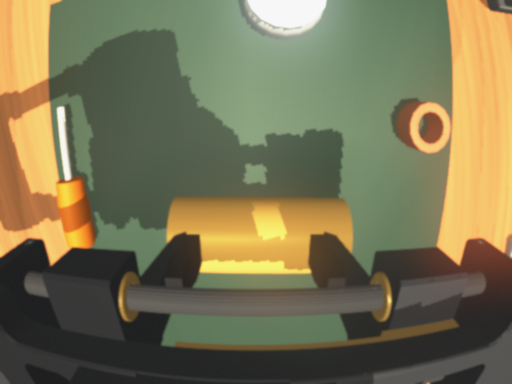

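The shell tracks the tool: its silhouette spans rows 197–274 and is level, with the tips about 9 mm behind the top. Four more strokes.

```bash
python3 -m jog '[{"x":0,"y":0,"z":0.09,"wx":0,"wy":0,"wz":0,"fingers":0.36},{"x":0,"y":0,"z":0.01,"wx":0,"wy":0,"wz":0,"fingers":0.36}]' >/dev/null
for i in 1 2 3 4; do
python3 -m jog '[{"x":-0.04,"y":0,"z":0,"wx":0,"wy":0,"wz":-0.01,"fingers":0.36},{"x":-0.07,"y":0,"z":0,"wx":0,"wy":0,"wz":-0.01,"fingers":0.36},{"x":-0.07,"y":0,"z":0,"wx":0,"wy":0,"wz":-0.01,"fingers":0.36},{"x":-0.07,"y":0,"z":0,"wx":0,"wy":0,"wz":-0.01,"fingers":0.36},{"x":-0.05,"y":0,"z":0,"wx":0,"wy":0,"wz":-0.01,"fingers":0.36}]' >/dev/null
python3 -m jog '[{"x":-0.01,"y":0,"z":0,"wx":0,"wy":0,"wz":0,"fingers":0.36},{"x":0,"y":0,"z":0,"wx":0,"wy":0,"wz":0,"fingers":0.36}]' >/dev/null
python3 -c "
from h import *
st()"
python3 -m jog '[{"x":0,"y":0,"z":-0.1,"wx":0,"wy":0,"wz":0,"fingers":0.36},{"x":0.16,"y":0,"z":0,"wx":0,"wy":0,"wz":0,"fingers":0.36},{"x":0,"y":0,"z":0,"wx":0,"wy":0,"wz":0,"fingers":0.36},{"x":0,"y":0,"z":0,"wx":0,"wy":0,"wz":0,"fingers":0.36}]' >/dev/null
python3 - <<'E'
from h import *
st()
c=r.camera("wrist")
h=cv2.cvtColor(c["frame"],cv2.COLOR_RGB2HSV);m=cv2.inRange(h,(15,100,60),(35,255,255))
for u in (185,210,255,300,330):
    v=np.nonzero(m[150:300,u])[0]+150; print(u,v.min(),v.max(),end="; ")
v=np.nonzero(m[220,140:380])[0]+140;print(v.min(),v.max())
E
[ $i -lt 4 ] && python3 -m jog '[{"x":0,"y":0,"z":0.09,"wx":0,"wy":0,"wz":0,"fingers":0.36},{"x":0,"y":0,"z":0.01,"wx":0,"wy":0,"wz":0,"fingers":0.36}]' >/dev/null
done; true
```

```text
t7.87 pos [579.6  60.7  62. ] yaw_y -11.10 zaxis [ 9.e-04  3.e-04 -1.e+00] F [-4.6  0.  16.3] w 0.678
t8.20 pos [581.6  76.9  69.5] yaw_y -10.98 zaxis [-1.e-03 -4.e-04 -1.e+00] F [ 0.5  0.3 -0.1] w 0.68
185 197 234; 210 198 273; 255 198 275; 300 198 275; 330 199 276; 167 350
t9.00 pos [576.7  46.   62.1] yaw_y -10.88 zaxis [ 7.e-04  3.e-04 -1.e+00] F [-5.9  0.3 16.4] w 0.679
t9.33 pos [578.7  62.2  69.4] yaw_y -10.74 zaxis [-1.1e-03 -4.0e-04 -1.0e+00] F [ 0.5 -0.7 -0.2] w 0.677
185 198 234; 210 198 274; 255 199 275; 300 200 275; 330 200 273; 167 350
t10.13 pos [573.8  31.3  62.1] yaw_y -10.65 zaxis [ 5.e-04  3.e-04 -1.e+00] F [-6.1  0.6 16.8] w 0.678
t10.47 pos [575.9  47.5  69.4] yaw_y -10.52 zaxis [-1.1e-03 -4.0e-04 -1.0e+00] F [0.4 0.3 0.2] w 0.676
185 199 234; 210 199 275; 255 200 276; 300 201 276; 330 202 266; 167 349
t11.27 pos [571.   16.5  62.1] yaw_y -10.42 zaxis [ 2.e-04  3.e-04 -1.e+00] F [-6.8  0.7 17.6] w 0.681
t11.60 pos [573.1  32.8  69.4] yaw_y -10.29 zaxis [-1.1e-03 -3.0e-04 -1.0e+00] F [ 0.1 -1.   0.7] w 0.678
185 199 234; 210 200 275; 255 201 277; 300 202 277; 330 203 262; 166 348
```

```bash
python3 - <<'E'
from h import *
o=r.observe()
for n in("top","side"):
    c=r.camera(n); cv2.imwrite(f"pics/{n}5.png",c["frame"][:,:,::-1])
a=cv2.imread("pics/top5.png")[90:250,140:380];b=cv2.imread("pics/side5.png")[120:300,200:440]
cv2.imwrite("pics/c5.png",cv2.resize(np.hstack([a[:160],b[:160]]),(800,267)))
E
```

```text
(no output)
```

View pics/c5.png

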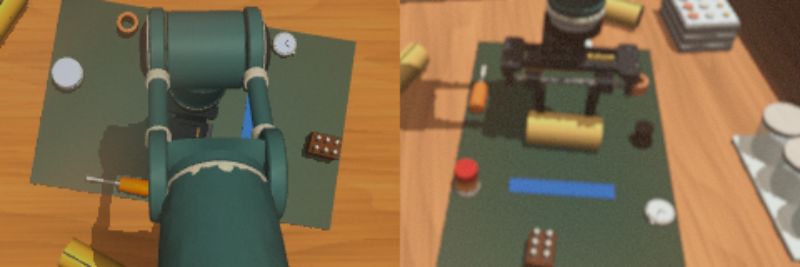

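The side view shows both shell and tape clearly; the top view is blocked by the arm. I'll track the axis from the shell's silhouette edges in the side camera.

```bash
cat >> h.py <<'E'
def side_axis(c,near):
    """shell axis line at z=29 from the upper/lower silhouette edges (tangent planes): per edge y at x=tape-lane, angle; also tape"""
    m=masks(c); n,l,s,ctr=cv2.connectedComponentsWithStats(m["shell"])
    i=min((k for k in range(1,n) if s[k,4]>60),key=lambda k:np.hypot(*(ctr[k]-near)))
    x0,w=s[i,0],s[i,2]; us=np.arange(x0+5,x0+w-5); B=(l==i)
    lo=np.array([np.nonzero(B[:,u])[0].max()+.5 for u in us]); up=np.array([np.nonzero(B[:,u])[0].min()-.5 for u in us])
    T=np.array(c["cam_to_world"]);K=np.array(c["K"]);out=[]
    for e,q in((lo,15),(up,85)):
        for _ in range(4):
            a=np.polyfit(us,e,1) if _==0 else np.polyfit(us[k],e[k],1); k=abs(e-np.polyval(a,us))<max(.8,np.percentile(abs(e-np.polyval(a,us)),60))
        d=[T[:3,:3]@np.linalg.inv(K)@np.array([u,np.polyval(a,u),1.]) for u in(us[0],us[-1])]
        nn=np.cross(d[0],d[1]);nn/=np.linalg.norm(nn); nn*=np.sign(nn[1])  # +y-facing
        off=25 if e is lo else -25   # axis beyond lower edge plane, before upper one
        y=lambda x:T[1,3]+(off-nn[0]*(x-T[0,3])-nn[2]*(29-T[2,3]))/nn[1]
        out.append((round(y(558),1),round(np.degrees(np.arctan2(y(600)-y(500),100)),2)))
    ends=[ray(c,(u,ctr[i][1]),40)[0] for u in(x0,x0+w)]
    return out,"x ends",np.round(ends,1),"px",np.round(ctr[i],0),w
E
python3 - <<'E'
from h import *
print("start",side_axis(dict(np.load("side0.npz")),np.array((300,174))))
c=r.camera("side");print("now",side_axis(c,np.array((338,198))));st()
E
```

```text
start ([(np.float64(117.7), np.float64(-10.8)), (np.float64(127.6), np.float64(-12.79))], 'x ends', array([531.3, 651.9]), 'px', array([300., 173.]), np.int32(45))
now ([(np.float64(24.2), np.float64(-10.93)), (np.float64(27.2), np.float64(-10.0))], 'x ends', array([513.3, 630.3]), 'px', array([298., 197.]), np.int32(47))
t11.80 pos [573.   32.4  69.3] yaw_y -10.35 zaxis [-1.5e-03 -3.0e-04 -1.0e+00] F [-0.6 -0.7 -0.9] w 0.679
```

```bash
for i in 1 2 3 4; do
python3 -m jog '[{"x":0,"y":0,"z":0.09,"wx":0,"wy":0,"wz":0,"fingers":0.36},{"x":0,"y":0,"z":0.01,"wx":0,"wy":0,"wz":0,"fingers":0.36}]' >/dev/null
python3 -m jog '[{"x":-0.04,"y":0,"z":0,"wx":0,"wy":0,"wz":-0.015,"fingers":0.36},{"x":-0.07,"y":0,"z":0,"wx":0,"wy":0,"wz":-0.015,"fingers":0.36},{"x":-0.07,"y":0,"z":0,"wx":0,"wy":0,"wz":-0.015,"fingers":0.36},{"x":-0.07,"y":0,"z":0,"wx":0,"wy":0,"wz":-0.015,"fingers":0.36},{"x":-0.05,"y":0,"z":0,"wx":0,"wy":0,"wz":-0.015,"fingers":0.36}]' >/dev/null
python3 -m jog '[{"x":-0.01,"y":0,"z":0,"wx":0,"wy":0,"wz":0,"fingers":0.36},{"x":0,"y":0,"z":0,"wx":0,"wy":0,"wz":0,"fingers":0.36}]' >/dev/null
python3 -c "
from h import *
st()"
python3 -m jog '[{"x":0,"y":0,"z":-0.1,"wx":0,"wy":0,"wz":0,"fingers":0.36},{"x":0.155,"y":0,"z":0,"wx":0,"wy":0,"wz":0,"fingers":0.36},{"x":0,"y":0,"z":0,"wx":0,"wy":0,"wz":0,"fingers":0.36},{"x":0,"y":0,"z":0,"wx":0,"wy":0,"wz":0,"fingers":0.36}]' >/dev/null
python3 - <<'E'
from h import *
c=r.camera("wrist")
h=cv2.cvtColor(c["frame"],cv2.COLOR_RGB2HSV);m=cv2.inRange(h,(15,100,60),(35,255,255))
for u in (185,210,255,300,330):
    v=np.nonzero(m[150:300,u])[0]+150; print(u,v.min(),v.max(),end="; ")
v=np.nonzero(m[220,140:380])[0]+140;print(v.min(),v.max())
E
done; python3 - <<'E'
from h import *
st()
c=r.camera("side");print("now",side_axis(c,np.array((297,218))),rect(masks(c)["tape"],c,4.6,np.array((297,233))))
cv2.imwrite("pics/s6.png",cv2.resize(c["frame"][150:290,210:390,::-1],None,fx=4,fy=4))
E
```

```text
t12.55 pos [568.7   1.9  62.2] yaw_y -10.08 zaxis [ 9.e-04  3.e-04 -1.e+00] F [-5.3  0.7 16.3] w 0.679
185 200 235; 210 200 276; 255 201 278; 300 203 278; 330 204 276; 166 347
t13.68 pos [565.8 -13.6  62.1] yaw_y -9.74 zaxis [ 1.e-04  3.e-04 -1.e+00] F [-6.3  1.2 17.9] w 0.68
185 200 234; 210 200 276; 255 202 278; 300 203 278; 330 204 267; 165 347
t14.82 pos [563.1 -28.9  62.1] yaw_y -9.39 zaxis [-2.e-04  2.e-04 -1.e+00] F [-6.1  1.1 19. ] w 0.681
185 200 234; 210 201 274; 255 202 276; 300 203 277; 330 205 231; 165 346
t15.95 pos [560.5 -44.3  62.1] yaw_y -9.04 zaxis [-5.e-04  2.e-04 -1.e+00] F [-7.4  1.2 19.1] w 0.685
185 200 234; 210 201 276; 255 202 278; 300 204 279; 330 205 273; 164 345
t16.33 pos [562.3 -28.5  69.2] yaw_y -8.93 zaxis [-1.6e-03 -2.0e-04 -1.0e+00] F [-0.6  0.3  0.3] w 0.679
now ([(np.float64(-39.0), np.float64(-10.37)), (np.float64(-34.4), np.float64(-10.88))], 'x ends', array([501.9, 620.1]), 'px', array([297., 215.]), np.int32(50)) (array([557.25640869, -69.39137268]), np.float32(-9.3342705), (26.519784927368164, 148.88587951660156))
```

View pics/s6.png

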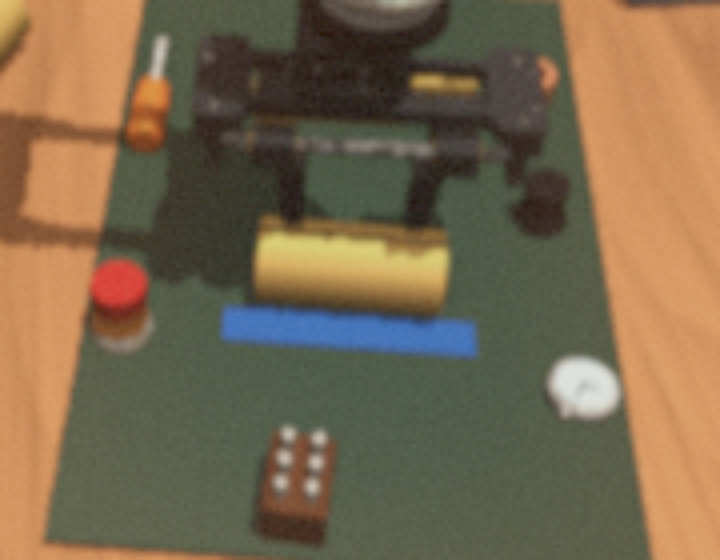

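About 31 mm remain. The shell is still roughly 1.2° short of parallel because it takes up only about half the tool twist, so I'll twist more in these strokes.

```bash
python3 -m jog '[{"x":0,"y":0,"z":0.09,"wx":0,"wy":0,"wz":0.1,"fingers":0.36},{"x":0,"y":0,"z":0.01,"wx":0,"wy":0,"wz":0,"fingers":0.36}]' >/dev/null
python3 -m jog '[{"x":-0.04,"y":0,"z":0,"wx":0,"wy":0,"wz":-0.06,"fingers":0.36},{"x":-0.07,"y":0,"z":0,"wx":0,"wy":0,"wz":-0.06,"fingers":0.36},{"x":-0.07,"y":0,"z":0,"wx":0,"wy":0,"wz":-0.06,"fingers":0.36},{"x":-0.07,"y":0,"z":0,"wx":0,"wy":0,"wz":-0.06,"fingers":0.36},{"x":-0.05,"y":0,"z":0,"wx":0,"wy":0,"wz":-0.06,"fingers":0.36}]' >/dev/null
python3 -m jog '[{"x":-0.01,"y":0,"z":0,"wx":0,"wy":0,"wz":0,"fingers":0.36},{"x":0,"y":0,"z":0,"wx":0,"wy":0,"wz":0,"fingers":0.36}]' >/dev/null
python3 -c "
from h import *
st()"
python3 -m jog '[{"x":0,"y":0,"z":-0.1,"wx":0,"wy":0,"wz":0,"fingers":0.36},{"x":0.155,"y":0,"z":0,"wx":0,"wy":0,"wz":0,"fingers":0.36},{"x":0,"y":0,"z":0,"wx":0,"wy":0,"wz":0,"fingers":0.36},{"x":0,"y":0,"z":0,"wx":0,"wy":0,"wz":0,"fingers":0.36}]' >/dev/null
python3 - <<'E'
from h import *
c=r.camera("wrist")
h=cv2.cvtColor(c["frame"],cv2.COLOR_RGB2HSV);m=cv2.inRange(h,(15,100,60),(35,255,255))
for u in (185,210,255,300,330):
    v=np.nonzero(m[150:300,u])[0]+150; print(u,v.min(),v.max(),end="; ")
v=np.nonzero(m[220,140:380])[0]+140;print(v.min(),v.max())
st()
c=r.camera("side");print("now",side_axis(c,np.array((297,225))),rect(masks(c)["tape"],c,4.6,np.array((297,237))))
E
```

```text
t17.13 pos [558.9 -59.8  62.2] yaw_y -8.15 zaxis [ 1.e-03 -2.e-04 -1.e+00] F [-5.6  0.4 17.7] w 0.679
185 200 234; 210 201 276; 255 203 279; 300 204 279; 330 205 271; 165 345
t17.52 pos [559.8 -43.7  69.3] yaw_y -8.02 zaxis [-1.4e-03 -2.0e-04 -1.0e+00] F [0.2 0.9 0.3] w 0.678
now ([(np.float64(-49.4), np.float64(-9.92)), (np.float64(-50.6), np.float64(-9.6))], 'x ends', array([498.2, 617.4]), 'px', array([298., 220.]), np.int32(51)) (array([557.04528809, -69.38560486]), np.float32(-9.418197), (26.365131378173828, 148.95372009277344))
```

Estimates of the remaining distance disagree by a few mm (-50 vs -55), so I'll raise the hand and move it past the shell for one clear wrist look at both shell and tape.

```bash
python3 -m jog '[{"x":0,"y":0,"z":-0.3,"wx":0,"wy":0,"wz":0,"fingers":0.36},{"x":0,"y":0,"z":-0.4,"wx":0,"wy":0,"wz":0,"fingers":0.36},{"x":-0.35,"y":0,"z":-0.2,"wx":0,"wy":0,"wz":0,"fingers":0.36},{"x":-0.35,"y":0,"z":0,"wx":0,"wy":0,"wz":0,"fingers":0.36},{"x":-0.2,"y":0,"z":0,"wx":0,"wy":0,"wz":0,"fingers":0.36}]' >/dev/null
python3 -m jog '[{"x":0,"y":0,"z":0,"wx":0,"wy":0,"wz":0,"fingers":0.36},{"x":0,"y":0,"z":0,"wx":0,"wy":0,"wz":0,"fingers":0.36},{"x":0,"y":0,"z":0,"wx":0,"wy":0,"wz":0,"fingers":0.36},{"x":0,"y":0,"z":0,"wx":0,"wy":0,"wz":0,"fingers":0.36}]' >/dev/null
cat >> h.py <<'E'
def wpt(c,o,uv,z):
    K=np.array(c["K"]);T=np.array(c["T_tool_cam"]);d=np.array([uv[0]-K[0,2],uv[1]-K[1,2]]);rr=np.hypot(*d);th=rr/K[0,0]
    v=np.array([*(d/max(rr,1e-9)*np.sin(th)),np.cos(th)])
    R=np.array(o["tool_rot"]);p=np.array(o["position"])+R@T[:3,3];v=R@T[:3,:3]@v
    return p+v*(z-p[2])/v[2]
E
python3 - <<'E'
from h import *
st();o=r.observe();c=r.camera("wrist");cv2.imwrite("pics/w7.png",c["frame"][:,:,::-1])
import pickle;pickle.dump((c,o),open("w7.pkl","wb"))
E
```

```text
t18.32 pos [ 547.4 -131.8  159.4] yaw_y -8.03 zaxis [-1.3e-03  8.0e-04 -1.0e+00] F [-0.  -0.4  1.3] w 0.682
```

View pics/w7.png

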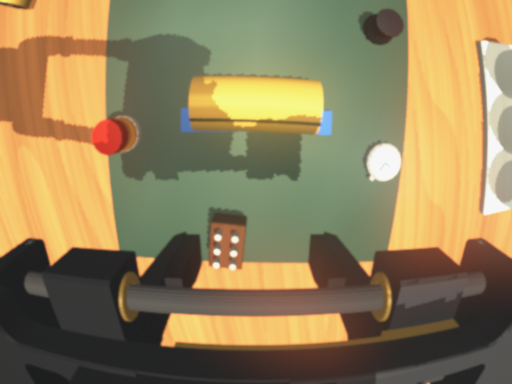

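The clear wrist view shows the shell (u 190–323, rows 76–133) already lying over the back part of the tape, whose ends show at u 181 and 331, rows 108–135. Now I cast these.

```bash
cat > wm.py <<'E'
from h import *
def wmeas(c,o,vmax=170):
    m=masks(c);n,l,s,ct=cv2.connectedComponentsWithStats(m["shell"][:vmax]);i=max((k for k in range(1,n) if 180<ct[k][0]<330),key=lambda k:s[k,4])
    h=cv2.cvtColor(c["frame"],cv2.COLOR_RGB2HSV)
    B=(l==i);x0,w=s[i,0],s[i,2];A=[]
    for u in range(x0+12,x0+w-12,4):
        v=np.nonzero(B[:,u])[0]; a=wpt(c,o,(u,v.min()-.5),29);b=wpt(c,o,(u,v.max()+.5),29)
        cam=np.array(o["position"])+np.array(o["tool_rot"])@np.array(c["T_tool_cam"])[:3,3]
        d=(a-cam)/np.linalg.norm(a-cam)+(b-cam)/np.linalg.norm(b-cam);A.append((cam+d*(29-cam[2])/d[2])[:2])
    A=np.array(A);p=np.polyfit(A[:,0],A[:,1],1)
    ys,xs=np.nonzero(m["tape"][:vmax]);T=np.array([wpt(c,o,q,4.6)[:2] for q in zip(xs,ys)],np.float32)
    ctr,sz,_=cv2.minAreaRect(T);b=cv2.boxPoints(cv2.minAreaRect(T));e=max(b[1]-b[0],b[2]-b[1],key=np.linalg.norm);e=e*np.sign(e[0])/np.linalg.norm(e)
    vm=int(np.nonzero(B[:,x0+w//2])[0].mean());row=np.nonzero(B[vm])[0]
    ex=[wpt(c,o,(u,vm),45)[:2] for u in(row.min()-.5,row.max()+.5)];sc=(ex[0]+ex[1])/2
    y=np.polyval(p,ctr[0]);ang=np.degrees(np.arctan(p[0]));ta=np.degrees(np.arctan2(e[1],e[0]))
    print("tape",np.round(ctr,1),np.round(sz,1),"ang %.2f"%ta,"| shell y at tape x %.1f ang %.2f"%(y,ang),"scatter %.2f"%np.std(A[:,1]-np.polyval(p,A[:,0])),"mid",np.round(sc,1),"len %.0f"%np.linalg.norm(ex[1]-ex[0]),"to go %.1f"%((y-ctr[1])*np.cos(np.radians(ta))), "along %.1f"%((sc-np.array(ctr))@e))
if __name__=="__main__":
    import pickle;wmeas(*pickle.load(open("w7.pkl","rb")))
E
python3 wm.py; python3 - <<'E'
import pickle;from h import *
c,o=pickle.load(open("w7.pkl","rb"));m=masks(c);ys,xs=np.nonzero(m["tape"][:170]);print(xs.min(),xs.max(),ys.min(),ys.max(),len(xs))
sh=m["shell"]
for u in(200,230,260,290,315):
    v=np.nonzero(sh[60:170,u])[0]+60;print(u,v.min(),v.max())
    k=80+np.argmin(cv2.cvtColor(c["frame"],cv2.COLOR_RGB2GRAY)[105:130,u])+25;print("line",k)
# tape ends: v range centres
for u in(183,186,326,329):
    v=np.nonzero(m["tape"][60:170,u])[0]+60;print(u,v.min(),v.max(),np.round(wpt(c,o,(u,(v.min()+v.max())/2),4.6),1))
E
```

```text
tape [557.4 -69.3] [ 22.1 147.1] ang -9.58 | shell y at tape x -53.8 ang -10.73 scatter 0.38 mid [558.7 -52.6] len 116 to go 15.3 along -1.5
182 330 110 134 279
200 75 128
line 120
230 75 130
line 120
260 76 132
line 121
290 77 134
line 122
315 80 134
line 124
183 110 130 [485.8 -58.2   4.6]
186 113 130 [488.5 -60.2   4.6]
326 112 133 [625.8 -80.5   4.6]
329 113 133 [628.8 -81.3   4.6]
```

To go is 15.3 mm, with about 1.2° of yaw left. One last stroke with a stronger twist: first back over the shell.

```bash
python3 -m jog '[{"x":0.3,"y":0,"z":0,"wx":0,"wy":0,"wz":0.5,"fingers":0.36},{"x":0.3,"y":0,"z":0,"wx":0,"wy":0,"wz":0,"fingers":0.36},{"x":0.26,"y":0,"z":0.3,"wx":0,"wy":0,"wz":0,"fingers":0.36},{"x":0,"y":0,"z":0.3,"wx":0,"wy":0,"wz":0,"fingers":0.36},{"x":0,"y":0,"z":0.2,"wx":0,"wy":0,"wz":0,"fingers":0.36}]' >/dev/null
python3 -m jog '[{"x":0,"y":0,"z":0,"wx":0,"wy":0,"wz":0,"fingers":0.36},{"x":0,"y":0,"z":0,"wx":0,"wy":0,"wz":0,"fingers":0.36},{"x":0,"y":0,"z":0,"wx":0,"wy":0,"wz":0,"fingers":0.36},{"x":0,"y":0,"z":0,"wx":0,"wy":0,"wz":0,"fingers":0.36}]' >/dev/null
python3 -c "
from h import *
st((558.6,-45.7,59.3))"
```

```text
t19.12 pos [563.7 -48.   82.1] yaw_y -10.35 zaxis [ 3.3e-03 -4.0e-04 -1.0e+00] F [ 0.4 -0.1 -0.8] w 0.682
tool shift to target, mm [ 1.3 -5.5 22.8]
```

```bash
python3 -m jog '[{"x":0.01,"y":-0.05,"z":0.1,"wx":0,"wy":0,"wz":0,"fingers":0.36},{"x":0,"y":0,"z":0.08,"wx":0,"wy":0,"wz":0,"fingers":0.36},{"x":0,"y":0,"z":0,"wx":0,"wy":0,"wz":0,"fingers":0.36},{"x":0,"y":0,"z":0,"wx":0,"wy":0,"wz":0,"fingers":0.36},{"x":0,"y":0,"z":0,"wx":0,"wy":0,"wz":0,"fingers":0.36}]' >/dev/null
python3 -c "
from h import *
st((558.6,-45.7,59.3))"
python3 -m jog '[{"x":0,"y":0,"z":0.03,"wx":0,"wy":0,"wz":0,"fingers":0.36},{"x":0,"y":0,"z":0.01,"wx":0,"wy":0,"wz":0,"fingers":0.36},{"x":0,"y":0,"z":0,"wx":0,"wy":0,"wz":0,"fingers":0.36}]' >/dev/null
python3 -c "
from h import *
st((558.6,-45.7,59.3))"
```

```text
t19.53 pos [557.7 -46.2  62.4] yaw_y -10.36 zaxis [ 1.e-03 -1.e-04 -1.e+00] F [1.1 0.1 3.1] w 0.68
tool shift to target, mm [0.6 0.8 3.1]
t19.78 pos [557.9 -46.   62. ] yaw_y -10.36 zaxis [ 1.e-04 -0.e+00 -1.e+00] F [-9.7  1.4 26.9] w 0.683
tool shift to target, mm [0.4 0.6 2.7]
```

```bash
python3 -m jog '[{"x":-0.02,"y":0,"z":-0.01,"wx":0,"wy":0,"wz":-0.08,"fingers":0.36},{"x":-0.04,"y":0,"z":0,"wx":0,"wy":0,"wz":-0.08,"fingers":0.36},{"x":-0.05,"y":0,"z":0,"wx":0,"wy":0,"wz":-0.08,"fingers":0.36},{"x":-0.05,"y":0,"z":0,"wx":0,"wy":0,"wz":-0.08,"fingers":0.36},{"x":-0.05,"y":0,"z":0,"wx":0,"wy":0,"wz":-0.08,"fingers":0.36}]' >/dev/null
python3 -m jog '[{"x":-0.05,"y":0,"z":0,"wx":0,"wy":0,"wz":-0.08,"fingers":0.36},{"x":-0.035,"y":0,"z":0,"wx":0,"wy":0,"wz":-0.08,"fingers":0.36},{"x":-0.015,"y":0,"z":0,"wx":0,"wy":0,"wz":-0.08,"fingers":0.36},{"x":0,"y":0,"z":0,"wx":0,"wy":0,"wz":0,"fingers":0.36},{"x":0,"y":0,"z":0,"wx":0,"wy":0,"wz":0,"fingers":0.36}]' >/dev/null
python3 -c "
from h import *
st()"
python3 -m jog '[{"x":0,"y":0,"z":-0.05,"wx":0,"wy":0,"wz":0,"fingers":0.36},{"x":0,"y":0,"z":-0.3,"wx":0,"wy":0,"wz":0,"fingers":0.36},{"x":-0.1,"y":0,"z":-0.4,"wx":0,"wy":0,"wz":0,"fingers":0.36},{"x":-0.35,"y":0,"z":-0.2,"wx":0,"wy":0,"wz":0,"fingers":0.36},{"x":-0.3,"y":0,"z":0,"wx":0,"wy":0,"wz":0,"fingers":0.36}]' >/dev/null
python3 -m jog '[{"x":0,"y":0,"z":0,"wx":0,"wy":0,"wz":0,"fingers":0.36},{"x":0,"y":0,"z":0,"wx":0,"wy":0,"wz":0,"fingers":0.36},{"x":0,"y":0,"z":0,"wx":0,"wy":0,"wz":0,"fingers":0.36},{"x":0,"y":0,"z":0,"wx":0,"wy":0,"wz":0,"fingers":0.36},{"x":0,"y":0,"z":0,"wx":0,"wy":0,"wz":0,"fingers":0.36}]' >/dev/null
python3 - <<'E'
from wm import *
st();o=r.observe();c=r.camera("wrist");wmeas(c,o)
m=masks(c);ys,xs=np.nonzero(m["tape"][:170]);print(xs.min(),xs.max(),ys.min(),ys.max(),len(xs))
for u in(200,230,260,290,315):
    v=np.nonzero(m["shell"][60:170,u])[0]+60;print(u,v.min(),v.max())
for u in(183,186,326,329):
    v=np.nonzero(m["tape"][60:170,u])[0]+60;print(u,v.min(),v.max())
c=r.camera("side");print("now",side_axis(c,np.array((297,232))))
E
```

```text
t20.62 pos [554.  -77.2  62.1] yaw_y -7.47 zaxis [ 2.9e-03 -5.0e-04 -1.0e+00] F [-3.3 -0.2 17.3] w 0.683
t21.45 pos [ 542.1 -149.7  153. ] yaw_y -7.35 zaxis [-2.1e-03  9.0e-04 -1.0e+00] F [-0.3 -0.5 -0. ] w 0.681
tape [556.7 -69.1] [ 19.7 145.6] ang -9.08 | shell y at tape x -71.1 ang -8.86 scatter 1.13 mid [557.  -71.2] len 112 to go -1.9 along 0.6
184 335 90 113 91
200 73 128
230 72 129
260 72 134
290 72 136
315 75 130Traceback (most recent call last):
  File "<stdin>", line 7, in <module>
    return umr_minimum(a, axis, None, out, keepdims, initial, where)
ValueError: zero-size array to reduction operation minimum which has no identity
```

Very close: about 2 mm past centre and near parallel. I'll take the hand fully away and verify with the top camera.

```bash
python3 -m jog '[{"x":-0.2,"y":0,"z":-0.2,"wx":0,"wy":0,"wz":0,"fingers":0.36},{"x":-0.3,"y":-0.1,"z":-0.1,"wx":0,"wy":0,"wz":0,"fingers":0.36},{"x":-0.3,"y":-0.1,"z":0,"wx":0,"wy":0,"wz":0,"fingers":0.36},{"x":-0.35,"y":-0.1,"z":0,"wx":0,"wy":0,"wz":0,"fingers":0.36},{"x":-0.35,"y":-0.1,"z":0,"wx":0,"wy":0,"wz":0,"fingers":0.36}]' >/dev/null
python3 -m jog '[{"x":-0.35,"y":-0.1,"z":0,"wx":0,"wy":0,"wz":0,"fingers":0.36},{"x":-0.35,"y":0,"z":0,"wx":0,"wy":0,"wz":0,"fingers":0.36},{"x":-0.2,"y":0,"z":0,"wx":0,"wy":0,"wz":0,"fingers":0.36},{"x":0,"y":0,"z":0,"wx":0,"wy":0,"wz":0,"fingers":0.36},{"x":0,"y":0,"z":0,"wx":0,"wy":0,"wz":0,"fingers":0.36}]' >/dev/null
python3 - <<'E'
from h import *
st()
c=r.camera("top");m=masks(c);s=rect(m["shell"],c,29,np.array((290,162)));print("shell top (start: 593.5,114.6,-11.8,122x51)",s)
c0=dict(np.load("top0.npz"))
# visible tape fragments
ys,xs=np.nonzero(m["tape"]);print(len(xs),xs.min(),xs.max(),ys.min(),ys.max())
# what changed between start and now, outside the lane
d=cv2.absdiff(c["frame"],c0["frame"]).max(2)>60;d=d.astype(np.uint8)
n,l,st_,ct=cv2.connectedComponentsWithStats(d[80:235,150:365]);print([(np.round(ct[k]+[150,80]).tolist(),int(st_[k,4])) for k in range(1,n) if st_[k,4]>8])
c=r.camera("side");print("side",side_axis(c,np.array((297,232))))
E
```

```text
t22.33 pos [ 462.1 -382.5  183.6] yaw_y -7.49 zaxis [-6.0e-04  1.2e-03 -1.0e+00] F [-0.5 -0.   0.3] w 0.675
shell top (start: 593.5,114.6,-11.8,122x51) (array([560.62237549, -71.01230621]), np.float32(-7.959841), (50.43408966064453, 115.78578186035156))
84 283 298 135 188
[([219.0, 144.0], 241), ([227.0, 147.0], 288), ([292.0, 160.0], 702), ([353.0, 222.0], 532)]Traceback (most recent call last):
  File "<stdin>", line 10, in <module>
  File "h.py", line 36, in side_axis
    a=np.polyfit(us,e,1) if _==0 else np.polyfit(us[k],e[k],1); k=abs(e-np.polyval(a,us))<max(.8,np.percentile(abs(e-np.polyval(a,us)),60))
      ~~~~~~~~~~^^^^^^^^
    raise TypeError("expected non-empty vector for x")
TypeError: expected non-empty vector for x
```

```bash
python3 -c "
from station import r
print(r.job_done())"
```

```text
the job is handed in; nothing more can be done
None
```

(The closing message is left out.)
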